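# Shut the ampoule warmer and start it by its timer knob

## Task

Close the ampoule warmer on the spa counter: push its open door shut until the catch snaps in. Then fit the loose white knob the right way round over the D-shaped spindle on the warmer's top, push it fully home and press the spindle all the way in against its spring. The warmer starts only while it is pressed, so finish still pressing the knob in with the gripper, the door shut and the jars, bottles and bowl left where they stand.

Things in the scene. Friction and masses are not known exactly. Their poses are not given: they have to be found in the camera images.
- warmer: Fixed steel cabinet, 200 mm deep (x) x 240 mm wide (y) x 140 mm high, standing on the counter. Origin: centre of its underside; its front with the door faces its own -x, +z up. On its flat top is a black control plate; the spindle stands there 30 mm in front of and 20 mm to the -y side of the centre. Nothing else stands up from the top.
- warmer_door (a joint): White door angle, rad: 0 shut on its catch, grows as it swings out to the warmer's -x. Panel 180 mm wide, 112 mm high, 14 mm thick, covering z = 12 to 124 mm above the counter; vertical hinge at its +y edge; no handle. It stays where left (light friction). A spring ball catch resists between about 0.09 and 0.04 rad (about 7 N at the pad), then pulls the door to 0 and holds it.
- door_hinge (a point): Point on the door's hinge axis, in the plane of the panel's outer face, 85 mm above the counter. Its axes turn with the door: -x is the outward normal of the outer face, -y runs from the hinge to the free edge, z up.
- door_pad (a point): Middle of the black rubber push pad on the door's outer face (pad 44 mm wide, 96 mm high, 4 mm proud; this point is on its surface), 145 mm from the hinge axis, 85 mm above the counter. Axes as door_hinge.
- spindle_tip (a point): Centre of the upright brass D-spindle's top end, 168 mm above the counter when not pressed (28 mm above the warmer's top). Spindle: 16 mm diameter with one flat 2 mm from the axis; the flat faces this point's +x, where a red bar lies on the dark disc round its foot; z up; the last 4 mm taper in by about 1.7 mm. It turns stiffly about z (0.15 N m) and stays where it is.
- spindle (a joint): How far the spindle is pressed down, m: 0 out, 0.008 fully in (hard stop). Spring: 4.5 N to start moving, 10.5 N fully in; it comes out again when let go.
- knob: Loose white plastic timer knob, about 60 g, upright on the counter. Origin: centre of its underside; +z up. Round skirt 44 mm diameter, 22 mm high; on it a grip bar 44 mm long (x), 14 mm wide (y), 22 to 46 mm above the underside, red pointer line on its +x half. D-shaped blind bore from below: 17.8 mm diameter, flat 2.9 mm from the axis on the +x (pointer) side, 16 mm deep.
- knob_pointer (a point): Point inside the knob's skirt below the pointer end: 20 mm along +x from the knob's axis, 8 mm above its underside. The knob goes on only with its +x (pointer) along the spindle tip's +x (flat); fully home, its underside is 16 mm below the spindle tip.
- jar_green: Bystander: clear jar with green lid, 60 mm diameter, 46 mm high; origin centre of underside. Leave alone. It or the knob may be on either side.
- jar_yellow: Bystander: clear jar with yellow lid, 60 mm diameter, 46 mm high; origin centre of underside. Leave alone.
- jar_red: Bystander: clear jar with red lid, 60 mm diameter, 46 mm high; origin centre of underside. Leave alone.
- serum: Bystander: small blue bottle with black cap, 36 mm diameter, 80 mm high; origin centre of underside. Leave alone.
- bowl: Bystander: white bowl, 100 mm diameter, 45 mm high; origin centre of underside. Leave alone.
There are look-alikes about, which are no part of the job. Leave any blue look-alike of the knob alone.

How it is judged:
On the way, in this order (a step that is already met when the one before it is completed fails the run):
1. the door is shut on its catch (below 0.02 rad) (value of joint warmer_door below 0.02 rad), for 0.2 s.
2. the knob is fully home on the spindle, its pointer the way the flat faces (z of knob in the frame of spindle_tip below -0.0135 m and x of knob in the frame of spindle_tip between -0.003 and 0.003 m and y of knob in the frame of spindle_tip between -0.003 and 0.003 m and x of knob_pointer in the frame of spindle_tip above 0.014 m and angle between knob's own z axis and vertical below 0.12 rad), for 0.1 s.
At the end, for the whole second after the job is handed in: Through the last second: door within 0.02 rad of shut; knob upright, within 3 mm of the spindle axis, underside 13.5 mm or more below its tip, pointer to the flat side; spindle pressed in over 6 of 8 mm; fingers bearing on the knob with over 3 N (all of step 2 and value of joint warmer_door below 0.02 rad and value of joint spindle above 0.006 m and contact force between the fingers and knob above 3 N); the arm keeps its last pose, push and grip.
It fails at once if a jar is shifted more than 30 mm or knocked over (distance of any of jar_green, jar_yellow, jar_red from where it was at the start of the episode above 0.03 m or angle between any of jar_green, jar_yellow, jar_red's own z axis and vertical above 0.5 rad).
It fails at once if a serum bottle is shifted more than 30 mm or knocked over (distance of serum from where it was at the start of the episode above 0.03 m or angle between serum's own z axis and vertical above 0.5 rad).
It fails at once if a bowl is shifted more than 30 mm or knocked over (distance of bowl from where it was at the start of the episode above 0.03 m or angle between bowl's own z axis and vertical above 0.5 rad).
It also fails if it takes over 58 s, if anything falls off the work surface, if the arm or the gripper's body presses on something with over 40 N, if the wrist force passes 120 N, or if a joint passes its speed limit or range.

## Robot

A 6-joint arm with a two-finger parallel gripper is mounted at the origin on the work surface. World frame = base frame: x ahead of the robot, y to its left, z up, the work surface at z = 0. Lengths are in m, angles in rad, forces in N, time in s.
With the tool pointing down it reaches from about 0.3 to 0.775 m from the base axis. Payload 14.6 kg.
Tool frame: the origin (TCP) lies at the very end of the fingers, on their centre line; the grasp point (between the pads) lies 19 mm behind it; z points along the fingers, y is the line along which they close (so a half turn about z gives the same grasp; the last joint's range is limited). The gripper opens to 94 mm and grips with 3 to 60 N. Pads are 16 mm wide; open, the fingers measure 119 mm over their backs; the gripper's body (75 mm by 177 mm) begins 78 mm behind the grasp point.
Start: joints at [-1.197, 0.3, 1.521, -0, 1.321, -0.067], TCP at [0.235, -0.497, 0.205] pointing down, gripper open.
Joint ranges: [-3.03, 3.03], [-0.79, 2.21], [0.23, 2.52], [-1.04, 4.18], [0, 3.07], [-2.55, 2.55]. Speed limits (rad/s): [2.22, 2.22, 2.57, 3.14, 3.14, 3.14].

## Interface

Orientations are given as [roll, pitch, yaw] about the fixed x, y, z axes, in that order (R = Rz(yaw) Ry(pitch) Rx(roll)).
In Python, from station import ctrl gives the robot as it stands.
- The arm moves only by the tool move_arm, never from a script. Its argument "increments" is a list of rows, each a list of 7 numbers: the opening, from 0 (shut) to 1 (fully open), then the shift along the tool's x, y, z in units of 50 mm (1.0 is 50 mm), then the turn, a rotation vector about the tool's x, y, z in rad. In form: [[claw, tx, ty, tz, rx, ry, rz], ...]. A call has 1 to 20 rows; each row shifts and turns the commanded pose from where the row before left it, along the tool's axes as they then stand; what a row does not reach is not made up. A row lasts 1/10 s, in which the tool goes at most 50 mm and 8.59 degrees, less where a joint would pass 70% of its speed; a pose out of reach is approached as far as the arm can. A call is refused whole if a number of a shift passes 1 or a number of a turn 0.15, either way. A call with a gripper value outside its range is refused whole. The fingers move at their own pace and stop on an object; "force" is the grip in N (left out, the last holds). Time passes only in rows, so rows that do not move let the fingers close. It gives the time, the measured TCP pose, the force, the opening and the grip force at its end, in the units of the state.
- ctrl.get_obs(): the state, without advancing time (a new reading comes with each control period).
- ctrl.camera(name): name is "side" or "top" or "wrist"; returns a dict with "color" (384x512x3 uint8, blue, green, red), "K" (3x3 intrinsics, pixels), "pose" (4x4, takes a point from camera to world coordinates); the wrist camera has in their place "tool_from_camera" (4x4, takes a point from camera to tool coordinates, whose origin is the TCP and whose axes are the flange's). Camera axes: x right, y down, z forward; pixel columns grow to the right and rows downward; lengths in m; the calibration is good to about 2 mm. A picture is of the moment at which its call begins: read the wrist's pose just before it. There is no depth.
- ctrl.hand_in(): hands the job in; it is judged then, once.
Trained networks look in a picture, given as the dict that the camera call returned (one of the last four; its "shot" number tells which), for a name from the list of things; names that differ only in an ending like _2 or _b are one class to them, and where a whole thing is asked for, a point or a joint stands for the part that bears it (a point fixed in the world has none). Each returns a list of dicts, best first, with "conf" (0 to 1); they miss things now and then, are a little off and sometimes report something else, mostly with a low value. They report only what shows in the picture. A call takes as long as a camera call. They do not tell look-alikes from the thing itself.
- ctrl.cut_out(name, picture): "mask" (384x512 bool, what is visible of it) and "centre" ([row, column] in pixels, amid what is visible of it).
The state is a dict: "time_s": time; "qpos": joint angles; "joint_vel": joint speeds; "tau": joint torques, N m; "ee_pos": TCP position; "eef_rot": TCP orientation; "force": force on the tool from outside, world axes, zero at the start; "moment": the same for the moment, N m; "grip_width": finger opening in m; "grip_force": force on a finger pad.
Only numpy, scipy, OpenCV 4.12 (cv2) and the standard library are available. Lean on these libraries where they do the work, as an engineer would, in place of code of your own. Each camera call takes 0.05 s, during which the arm holds its last target. There are 200 camera calls.

## Working session

There is one attempt and no reset: what is moved stays moved. The work goes in short steps, Python scripts to look and compute and a tool call to move; the robot and the scene stay as the last step left them, time stands still between calls to the robot, and variables do not carry over. Pictures are saved under pics/ and viewed, at most 10 in all, crops included, and the job is handed in when it is done.

Besides the shell and the picture viewer there is one more tool, called after "Request:" by a JSON object that holds its "name" and its "arguments", one argument or row to a line. move_arm: Moves the arm, as the interface text tells. Its arguments: {"type":"object","properties":{"increments":{"type":"array","items":{"type":"array","items":{"type":"number"}}},"force":{"type":"number"}},"required":["increments"]}

```bash
mkdir -p pics; cat > h.py <<'E'
import numpy as np, cv2
from scipy.spatial.transform import Rotation as R
from station import ctrl
def pose(p,o=None):
    if o is None:
        o=ctrl.get_obs()
    T=np.eye(4); T[:3,:3]=R.from_euler('xyz',o['eef_rot']).as_matrix(); T[:3,3]=o['ee_pos']; return T@p['tool_from_camera']
def P(pic): return pic['pose'] if 'pose' in pic else pic['P']
def shot(n):
    o=ctrl.get_obs(); p=ctrl.camera(n)
    if n=='wrist': p['P']=pose(p,o)
    return p
def ray(pic,rc,z):
    M=P(pic); d=M[:3,:3]@np.linalg.inv(pic['K'])@np.array([rc[1],rc[0],1.]); c=M[:3,3]
    return c+d*(z-c[2])/d[2]
def proj(pic,X):
    M=P(pic); x=M[:3,:3].T@(np.array(X,float)-M[:3,3]); u=pic['K']@x; return u[1]/u[2],u[0]/u[2]
E
python3 - <<'E'
from h import *
ims=[]
for n in('top','side'):
    p=shot(n); ims.append(p['color']); print(n,P(p).round(3).tolist(),p['K'].round(0).tolist())
    for k,z in (('warmer',.14),('warmer_door',.124),('door_pad',.085),('knob',.022),('spindle_tip',.168),('jar_green',.046),('jar_yellow',.046),('jar_red',.046),('serum',.08),('bowl',.045)):
        for d in ctrl.cut_out(k,p)[:3]:
            print(k,round(d['conf'],2),np.round(d['centre']),ray(p,d['centre'],z).round(3) , int(d['mask'].sum()))
    cv2.imwrite(f'pics/{n}.png',cv2.resize(p['color'],(800,600),interpolation=cv2.INTER_CUBIC))
E
```

```text
top [[0.048, -0.979, 0.199, 0.318], [-0.999, -0.046, 0.014, 0.005], [-0.005, -0.2, -0.98, 1.177], [0.0, 0.0, 0.0, 1.0]] [[414.0, 0.0, 259.0], [0.0, 414.0, 188.0], [0.0, 0.0, 1.0]]
warmer 0.7 [155. 286.] [ 0.617 -0.046  0.14 ] 8379
warmer_door 0.95 [208. 276.] [ 0.48  -0.026  0.124] 667
door_pad 0.88 [208. 282.] [ 0.487 -0.042  0.085] 827
knob 0.81 [220. 153.] [0.446 0.315 0.022] 207
knob 0.76 [190. 161.] [0.532 0.298 0.022] 227
knob 0.67 [255. 155.] [0.35  0.299 0.022] 220
jar_green 0.75 [237. 364.] [ 0.423 -0.27   0.046] 422
jar_red 0.78 [175. 397.] [ 0.602 -0.363  0.046] 393
jar_red 0.16 [237. 364.] [ 0.424 -0.27   0.046] 417
serum 0.67 [154. 381.] [ 0.652 -0.309  0.08 ] 200
bowl 0.88 [124. 160.] [0.722 0.314 0.045] 940
side [[-0.847, -0.293, 0.443, -0.039], [-0.531, 0.446, -0.721, 0.975], [0.014, -0.846, -0.533, 0.842], [0.0, 0.0, 0.0, 1.0]] [[480.0, 0.0, 254.0], [0.0, 480.0, 197.0], [0.0, 0.0, 1.0]]
warmer 0.93 [201. 245.] [0.554 0.059 0.14 ] 7760
warmer 0.46 [212. 281.] [0.446 0.05  0.14 ] 1683
warmer 0.29 [305. 228.] [0.371 0.402 0.14 ] 407
warmer_door 0.42 [197. 330.] [ 0.38  -0.113  0.124] 339
door_pad 0.74 [196. 329.] [ 0.407 -0.179  0.085] 329
door_pad 0.72 [213. 284.] [ 0.476 -0.021  0.085] 1734
knob 0.79 [304. 229.] [0.441 0.301 0.022] 389
knob 0.75 [332. 206.] [0.435 0.4   0.022] 364
knob 0.72 [282. 242.] [0.457 0.222 0.022] 367
spindle_tip 0.59 [172. 254.] [ 0.594 -0.049  0.168] 32
spindle_tip 0.44 [162. 281.] [ 0.56  -0.148  0.168] 41
jar_green 0.78 [196. 331.] [ 0.424 -0.235  0.046] 339
jar_yellow 0.73 [298. 154.] [0.583 0.399 0.046] 668
jar_red 0.49 [170. 299.] [ 0.588 -0.333  0.046] 288
jar_red 0.19 [214. 280.] [ 0.509 -0.063  0.046] 1741
serum 0.6 [161. 279.] [ 0.645 -0.296  0.08 ] 40
bowl 0.74 [263. 138.] [0.702 0.327 0.045] 938
```

View pics/top.png

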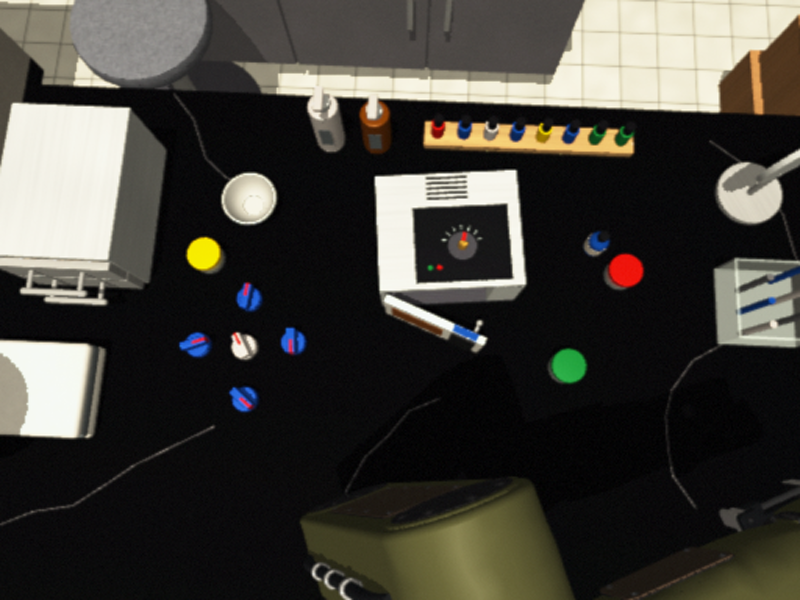

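View pics/side.png

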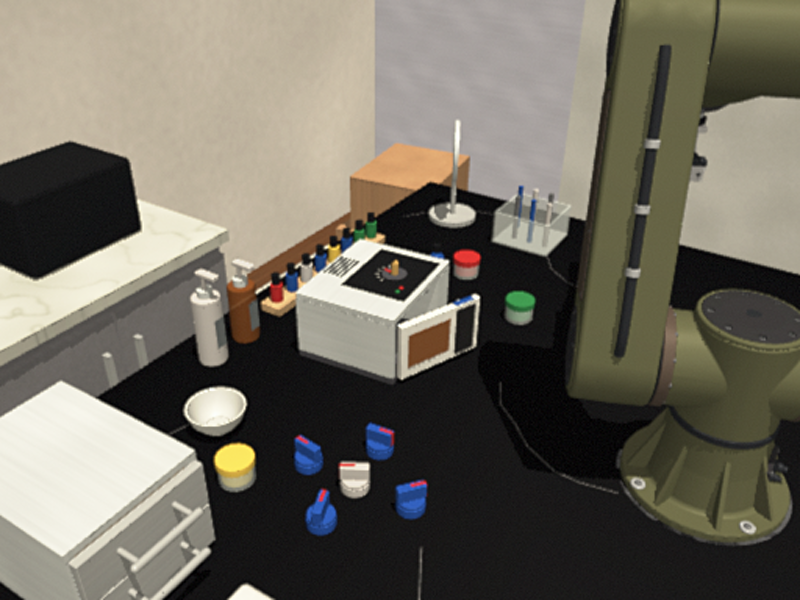

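White knob at native px (221,155), x≈0.446, y≈0.315. Could be mistaken for it: blue look-alikes at about (190,159), (219,126), (219,187) and (255,156), as row, column. Next I'll do a close crop and the warmer/door geometry.

```bash
python3 - <<'E'
from h import *
p=shot('top'); im=p['color']
s=.64
def r(u,v,z): return ray(p,(v*s,u*s),z)
c=[r(*x,.14) for x in((375,177),(517,170),(525,285),(381,293))]
print(np.round(c,3)); 
for a,b in((0,1),(1,2),(2,3),(3,0)): print(np.linalg.norm(c[a]-c[b]).round(3), np.degrees(np.arctan2(*(c[b]-c[a])[1::-1])).round(1))
print('door edge', r(387,297,.124).round(3), r(485,333,.124).round(3), 'outer', r(485,348,.124).round(3))
print('spindle',r(463,242,.168).round(3))
print('knob', r(243,346,.03).round(3), 'ptr', r(236,337,.046).round(3))
a=cv2.resize(im[180:260,100:220],None,fx=3.3,fy=3.3,interpolation=cv2.INTER_CUBIC)
b=cv2.resize(im[110:230,225:345],None,fx=3.3,fy=3.3,interpolation=cv2.INTER_CUBIC)
a=cv2.copyMakeBorder(a,0,b.shape[0]-a.shape[0],0,0,cv2.BORDER_CONSTANT)
cv2.imwrite('pics/crop.png',np.hstack([a,b]))
E
```

```text
[[ 0.727  0.079  0.14 ]
 [ 0.751 -0.161  0.14 ]
 [ 0.552 -0.177  0.14 ]
 [ 0.527  0.058  0.14 ]]
0.241 -84.4
0.2 -175.5
0.236 95.9
0.201 6.0
door edge [0.524 0.049 0.124] [ 0.472 -0.115  0.124] outer [ 0.447 -0.116  0.124]
spindle [ 0.612 -0.071  0.168]
knob [0.442 0.304 0.03 ] ptr [0.455 0.314 0.046]
```

View pics/crop.png

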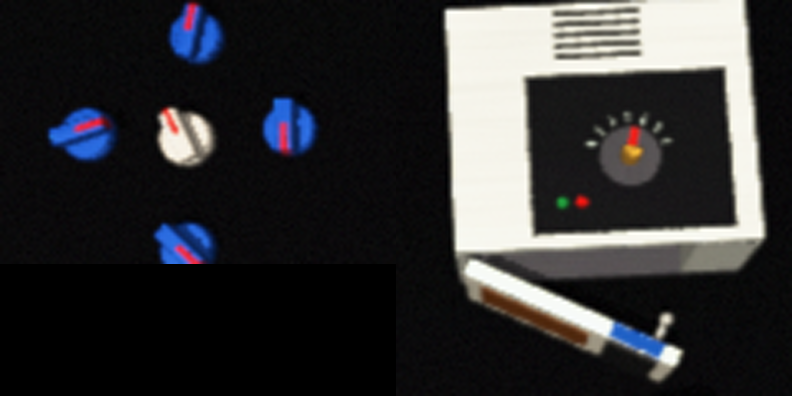

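Left crop: the white knob is at (185,137) among four blue ones, with its pointer up-left. Right crop: the spindle is at (631,157) with its red bar pointing up. The door is about 0.4 rad open and its free end has a blue top edge with the black pad below.

```bash
cat >> h.py <<'E'
def to(xyz,yawaxis=None):
    "tool-frame shift (units of 50 mm) to world xyz, and turn about tool z so tool y lies along yawaxis deg (mod 180)"
    o=ctrl.get_obs(); Rm=R.from_euler('xyz',o['eef_rot']).as_matrix()
    d=Rm.T@(np.array(xyz)-o['ee_pos'])/.05
    a=np.degrees(np.arctan2(Rm[1,1],Rm[0,1])); t=np.degrees(np.arctan2(Rm[1,0],Rm[0,0]))
    print('t',round(o['time_s'],2),'pos',np.round(o['ee_pos'],4),'xaxis',round(t,1),'yaxis',round(a,1),'tilt',np.round(Rm[:,2],3),'F',np.round(o['force'],1),'w',round(o['grip_width'],4),'gf',round(o['grip_force'],1),'q6',o['qpos'].round(2) if hasattr(o['qpos'],'round') else o['qpos'])
    print('shift',d.round(3))
    if yawaxis is not None:
        e=(yawaxis-a+90)%180-90; print('world yaw change',e,'-> rz tool',np.radians(-e).round(3))
E
python3 -c "
from h import *
to((.41,-.09,.2),95)"
```

```text
t 1.15 pos [ 0.2347 -0.4974  0.2054] xaxis 25.3 yaxis -64.7 tilt [ 0. -0. -1.] F [ 0.2  0.4 -0.1] w 0.0939 gf 0.0 q6 [-1.2   0.3   1.52  0.    1.32 -0.07]
shift [ 6.648 -5.873  0.109]
world yaw change -20.257893609451145 -> rz tool 0.354
```

Request:
{"name": "move_arm", "arguments": {
  "increments": [
    [0,0.475,-0.42,0,0,0,0],
    [0,0.475,-0.42,0,0,0,0],
    [0,0.475,-0.42,0,0,0,0],
    [0,0.475,-0.42,0,0,0,0],
    [0,0.475,-0.42,0,0,0,0],
    [0,0.475,-0.42,0,0,0,0],
    [0,0.475,-0.42,0,0,0,0],
    [0,0.475,-0.42,0,0,0,0],
    [0,0.475,-0.42,0,0,0,0],
    [0,0.475,-0.42,0,0,0,0],
    [0,0.475,-0.42,0,0,0,0],
    [0,0.475,-0.42,0,0,0,0],
    [0,0.475,-0.42,0,0,0,0],
    [0,0.475,-0.42,0,0,0,0],
    [0,0,0,0,0,0,0.118],
    [0,0,0,0,0,0,0.118],
    [0,0,0,0,0,0,0.118],
    [0,0,0,0,0,0,0]
  ]
}}

```text
time_s: 2.95
ee_pos: [0.41, -0.0896, 0.2055]
eef_rot: [3.142, -0.0, 0.085]
force: [-0.1, 0.7, 0.5]
grip_width: 0.0004
grip_force: 0.0
```

```bash
python3 - <<'E'
from h import *
to((.41,-.09,.08),95)
p=shot('wrist'); cv2.imwrite('pics/w1.png',p['color'])
for k,z in(('door_pad',.085),('warmer_door',.124),('spindle_tip',.168)):
    for d in ctrl.cut_out(k,p)[:2]: print(k,round(d['conf'],2),np.round(d['centre']),ray(p,d['centre'],z).round(3),int(d['mask'].sum()))
E
```

```text
t 2.95 pos [ 0.41   -0.0896  0.2055] xaxis 4.9 yaxis -85.1 tilt [ 0. -0. -1.] F [-0.1  0.7  0.5] w 0.0004 gf 0.0 q6 [-0.3   0.    1.86  0.    1.28  1.18]
shift [-0.     0.008  2.511]
world yaw change 0.12488848224018056 -> rz tool -0.002
door_pad 0.61 [108. 204.] [ 0.49  -0.028  0.085] 3760
warmer_door 0.98 [104. 207.] [ 0.493 -0.037  0.124] 3543
```

View pics/w1.png

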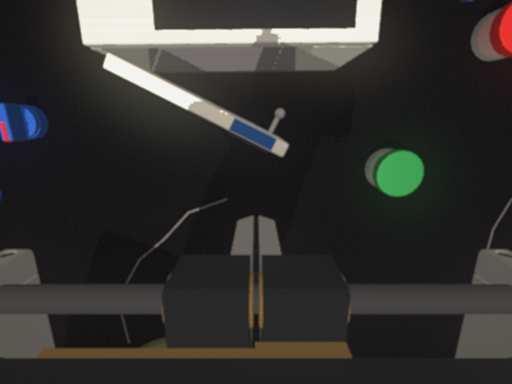

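The wrist view shows the door's top edge from the hinge at px (107,60) to the free end at (285,150). The blue pad marker is at (253,134) and the closed fingertips are at (255,220).

```bash
python3 - <<'E'
from h import *
p=shot('wrist')
for n,rc,z in(('hinge out',(66,104),.124),('hinge in',(55,109),.124),('free out',(156,281),.124),('pad blue',(137,252),.124),('wL',(44,84),.14),('wR',(42,378),.14)): print(n,ray(p,rc,z).round(4))
E
```

```text
hinge out [0.5172 0.054  0.124 ]
hinge in [0.5264 0.0492 0.124 ]
free out [ 0.4525 -0.1094  0.124 ]
pad blue [ 0.4678 -0.0805  0.124 ]
wL [0.5302 0.0609 0.14  ]
wR [ 0.5528 -0.1754  0.14  ]
```

Request:
{"name": "move_arm", "arguments": {
  "increments": [
    [0,0,0,0.42,0,0,0],
    [0,0,0,0.42,0,0,0],
    [0,0,0,0.42,0,0,0],
    [0,0,0,0.42,0,0,0],
    [0,0,0,0.42,0,0,0],
    [0,0,0,0.42,0,0,0]
  ]
}}

```text
time_s: 3.8
ee_pos: [0.4099, -0.0897, 0.0787]
eef_rot: [3.142, -0.0, 0.088]
force: [-0.6, -0.1, 0.2]
grip_width: 0.0005
grip_force: 0.0
```

Request:
{"name": "move_arm", "arguments": {
  "increments": [
    [0,0.25,0,0,0,0,0],
    [0,0.25,0,0,0,0,0],
    [0,0.25,0,0,0,0,0],
    [0,0.2,0,0,0,0,0],
    [0,0.2,0,0,0,0,0],
    [0,0.2,0,0,0,0,0],
    [0,0.2,0,0,0,0,0],
    [0,0.2,0,0,0,0,0]
  ]
}}

```text
time_s: 4.6
ee_pos: [0.4979, -0.082, 0.0795]
eef_rot: [3.142, 0.0, 0.087]
force: [-0.7, -0.7, 0.2]
grip_width: 0.0004
grip_force: 0.3
```

Request:
{"name": "move_arm", "arguments": {
  "increments": [
    [0,0.1,0,0,0,0,0],
    [0,0.1,0,0,0,0,0],
    [0,0.1,0,0,0,0,0]
  ]
}}

```text
time_s: 4.9
ee_pos: [0.5109, -0.0814, 0.0793]
eef_rot: [3.141, 0.004, 0.087]
force: [-7.2, -5.9, 2.2]
grip_width: 0.0006
grip_force: 3.6
```

Request:
{"name": "move_arm", "arguments": {
  "increments": [
    [0,0.1,0,0,0,0,0],
    [0,0.06,0,0,0,0,0],
    [0,0,0,0,0,0,0]
  ]
}}

```text
time_s: 5.2
ee_pos: [0.5161, -0.0808, 0.0793]
eef_rot: [-3.141, 0.011, 0.087]
force: [-37.7, -7.9, 23.7]
grip_width: 0.0002
grip_force: 19.1
```

Request:
{"name": "move_arm", "arguments": {
  "increments": [
    [0,-0.2,0,0,0,0,0],
    [0,-0.3,0,0,0,0,0],
    [0,-0.5,0,-0.3,0,0,0],
    [0,-0.5,0,-0.6,0,0,0],
    [0,-0.5,0,-0.6,0,0,0],
    [0,0,0,-0.6,0,0,0],
    [0.5,0,0,-0.5,0,0,0],
    [0.6,0,0,0,0,0,0]
  ]
}}

```text
time_s: 6.0
ee_pos: [0.4216, -0.0891, 0.2126]
eef_rot: [3.14, -0.006, 0.087]
force: [0.1, -0.7, -0.9]
grip_width: 0.0131
grip_force: 0.0
```

```bash
python3 - <<'E'
from h import *
p=shot('wrist'); t=shot('top')
a=p['color'][:300]; b=cv2.resize(t['color'][100:230,225:355],(300,300),interpolation=cv2.INTER_CUBIC)
cv2.imwrite('pics/w2.png',np.hstack([a[:,:490],b]))
to((.442,.306,.21))
E
```

```text
t 6.1 pos [ 0.4204 -0.0887  0.2093] xaxis 5.0 yaxis -85.0 tilt [ 0.001 -0.    -1.   ] F [-0.1  0.2 -0.6] w 0.0212 gf 0.0 q6 [-0.29  0.02  1.83  0.    1.28  1.19]
shift [ 1.114 -7.827 -0.014]
```

View pics/w2.png

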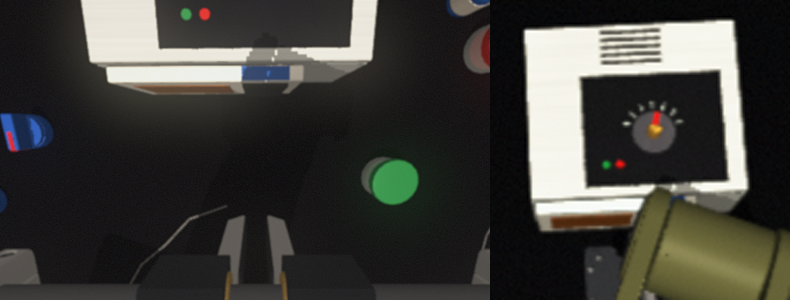

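The wrist view shows the door strip at (107–300, 72) parallel to the front edge, so the door is shut. Next is the knob.

Request:
{"name": "move_arm", "arguments": {
  "increments": [
    [0.5,0.05,-0.573,0,0,0,0],
    [0.5,0.05,-0.573,0,0,0,0],
    [0.5,0.05,-0.573,0,0,0,0],
    [0.5,0.05,-0.573,0,0,0,0],
    [0.5,0.05,-0.573,0,0,0,0],
    [0.5,0.05,-0.573,0,0,0,0],
    [0.5,0.05,-0.573,0,0,0,0],
    [0.5,0.05,-0.573,0,0,0,0],
    [0.5,0.05,-0.573,0,0,0,0],
    [0.5,0.05,-0.573,0,0,0,0],
    [0.5,0.05,-0.573,0,0,0,0],
    [0.5,0.05,-0.573,0,0,0,0],
    [0.5,0.05,-0.573,0,0,0,0],
    [0.5,0,0,0,0,0,-0.144],
    [0.5,0,0,0,0,0,-0.144],
    [0.5,0,0,0,0,0,-0.144],
    [0.5,0,0,0,0,0,-0.144],
    [0.5,0,0,0,0,0,0],
    [0.5,0,0,0,0,0,0]
  ]
}}

```text
time_s: 8.0
ee_pos: [0.4202, 0.285, 0.2085]
eef_rot: [-3.141, 0.002, 0.658]
force: [0.0, -0.2, 0.7]
grip_width: 0.0469
grip_force: 0.0
```

```bash
python3 - <<'E'
from h import *
to((.442,.306,.1))
p=shot('wrist'); cv2.imwrite('pics/w3.png',p['color'])
for d in ctrl.cut_out('knob',p)[:5]: print(round(d['conf'],2),np.round(d['centre']),ray(p,d['centre'],.03).round(4),p['color'][d['mask']].mean(0).round())
E
```

```text
t 8.0 pos [0.4202 0.285  0.2085] xaxis 37.7 yaxis -52.3 tilt [-0.001 -0.001 -1.   ] F [ 0.  -0.2  0.7] w 0.0469 gf 0.0 q6 [0.52 0.2  1.63 0.   1.31 1.44]
shift [ 0.604 -0.065  2.169]
0.81 [206. 220.] [0.3587 0.2988 0.03  ] [219. 156. 104.]
0.76 [152. 252.] [0.443  0.3099 0.03  ] [225. 231. 244.]
0.73 [187. 308.] [0.4519 0.2211 0.03  ] [191. 109.  88.]
0.63 [112. 199.] [0.4426 0.3918 0.03  ] [237. 197. 153.]
0.63 [ 96. 294.] [0.5302 0.3105 0.03  ] [228. 165. 121.]
```

View pics/w3.png

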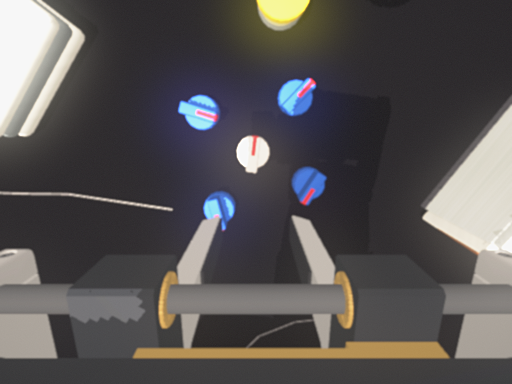

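White knob at (253,152), with the red line running straight up from (253,155) to (253,137) and the blue look-alikes around it.

```bash
cat >> h.py <<'E'
def red(pic,c,rad,z):
    "red pixels within rad px of c=(row,col): world points at height z, ends and direction"
    im=pic['color'].astype(int); b,g,r=im[...,0],im[...,1],im[...,2]
    m=(r>130)&(r-g>70)&(r-b>70); yy,xx=np.nonzero(m); k=np.hypot(yy-c[0],xx-c[1])<rad; yy,xx=yy[k],xx[k]
    W=np.array([ray(pic,(y,x),z)[:2] for y,x in zip(yy,xx)]); m0=W.mean(0)
    d=np.linalg.svd(W-m0)[2][0]; s=(W-m0)@d
    print('red n',len(W),'mean',m0.round(4),'ang',np.degrees(np.arctan2(d[1],d[0])).round(1),'ext',s.min().round(4),s.max().round(4),'rows',yy.min(),yy.max(),'cols',xx.min(),xx.max())
    return m0,d
E
python3 - <<'E'
from h import *
p=shot('wrist')
red(p,(150,253),24,.046)
ds=[d for d in ctrl.cut_out('knob',p) if p['color'][d['mask']].mean(0)[2]>200]
d=ds[0]; yy,xx=np.nonzero(d['mask']); print('rows',yy.min(),yy.max(),'cols',xx.min(),xx.max(),np.hypot(yy-152,xx-252).max())
W=np.array([ray(p,(y,x),.022)[:2] for y,x in zip(yy,xx)]); print(W.mean(0).round(4))
E
```

```text
red n 67 mean [0.4541 0.3144] ang -148.6 ext -0.0106 0.0131 rows 136 155 cols 252 257
rows 136 172 cols 237 268 20.09975124224178
[0.4427 0.3078]
```

Request:
{"name": "move_arm", "arguments": {
  "increments": [
    [0.5,0.22,-0.023,0.4,0,0,0],
    [0.5,0.22,-0.023,0.4,0,0,0],
    [0.5,0.22,-0.023,0.4,0,0,0],
    [0.5,0,0,0.4,0,0,0.055],
    [0.5,0,0,0.4,0,0,0.055],
    [0.5,0,0,0.17,0,0,0],
    [0.5,0,0,0,0,0,0],
    [0.5,0,0,0,0,0,0]
  ]
}}

```text
time_s: 9.0
ee_pos: [0.4447, 0.3083, 0.1018]
eef_rot: [3.142, -0.001, 0.554]
force: [0.3, 0.5, 0.1]
grip_width: 0.0468
grip_force: 0.0
```

```bash
python3 - <<'E'
from h import *
p=shot('wrist'); cv2.imwrite('pics/w4.png',p['color'])
rc=proj(p,(.444,.308,.046)); print(rc)
m0,d=red(p,rc,45,.046)
for q in ctrl.cut_out('knob',p)[:5]:
    if p['color'][q['mask']].mean(0).min()>170:
        yy,xx=np.nonzero(q['mask']); print(q['centre'],yy.min(),yy.max(),xx.min(),xx.max(),ray(p,q['centre'],.03).round(4))
to((.444,.308,.026))
E
```

```text
(np.float64(206.19687078305546), np.float64(255.96071040841122))
red n 129 mean [0.4558 0.3157] ang -149.0 ext -0.0118 0.0148 rows 178 207 cols 252 259
[198.9, 254.8] 174 229 234 276 [0.4453 0.3101 0.03  ]
[152.8, 179.9] 131 176 147 205 [0.4467 0.3912 0.03  ]
t 9.1 pos [0.4448 0.3084 0.102 ] xaxis 31.7 yaxis -58.3 tilt [ 0.001  0.001 -1.   ] F [ 0.7 -0.4 -0.9] w 0.0467 gf 0.0 q6 [0.54 0.39 1.66 0.   1.09 1.56]
shift [-0.02  -0.002  1.521]
```

View pics/w4.png

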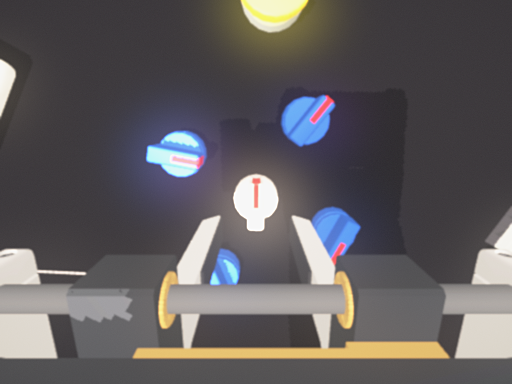

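White knob at (256,198) between the open fingers, line vertical in the picture. Going down to grip its bar.

Request:
{"name": "move_arm", "arguments": {
  "increments": [
    [0.5,0.03,0,0.3,0,0,0.01],
    [0.5,0,0,0.3,0,0,0],
    [0.5,0,0,0.3,0,0,0],
    [0.5,0,0,0.3,0,0,0],
    [0.5,0,0,0.2,0,0,0],
    [0.5,0,0,0.13,0,0,0],
    [0.5,0,0,0,0,0,0],
    [0,0,0,0,0,0,0],
    [0,0,0,0,0,0,0],
    [0,0,0,0,0,0,0],
    [0,0,0,0,0,0,0],
    [0,0,0,0,0,0,0]
  ],
  "force": 40
}}

```text
time_s: 10.3
ee_pos: [0.4458, 0.309, 0.0247]
eef_rot: [3.142, -0.0, 0.543]
force: [-1.2, 0.0, 1.9]
grip_width: 0.0139
grip_force: 40.0
```

Request:
{"name": "move_arm", "arguments": {
  "increments": [
    [0,0,0,-0.2,0,0,0],
    [0,0,0,-0.5,0,0,0],
    [0,0,0,-0.6,0,0,0],
    [0,0,0,-0.6,0,0,0],
    [0,0,0,-0.6,0,0,0],
    [0,0,0,-0.6,0,0,0],
    [0,0,0,-0.6,0,0,0],
    [0,0,0,-0.5,0,0,0],
    [0,0,0,-0.3,0,0,0],
    [0,0,0,0,0,0,0]
  ]
}}

```text
time_s: 11.3
ee_pos: [0.4461, 0.3092, 0.2521]
eef_rot: [-3.142, -0.004, 0.543]
force: [1.1, -0.1, -0.4]
grip_width: 0.0135
grip_force: 40.0
```

Request:
{"name": "move_arm", "arguments": {
  "increments": [
    [0,-0.204,0.558,0,0,0,0],
    [0,-0.204,0.558,0,0,0,0],
    [0,-0.204,0.558,0,0,0,0],
    [0,-0.204,0.558,0,0,0,0],
    [0,-0.204,0.558,0,0,0,0],
    [0,-0.204,0.558,0,0,0,0],
    [0,-0.204,0.558,0,0,0,0],
    [0,-0.204,0.558,0,0,0,0],
    [0,-0.204,0.558,0,0,0,0],
    [0,-0.204,0.558,0,0,0,0],
    [0,-0.204,0.558,0,0,0,0],
    [0,-0.204,0.558,0,0,0,0],
    [0,-0.204,0.558,0,0,0,0],
    [0,0,0,0,0,0,0.144],
    [0,0,0,0,0,0,0.144],
    [0,0,0,0,0,0,0.144],
    [0,0,0,0,0,0,0.144],
    [0,0,0,0,0,0,0],
    [0,0,0,0,0,0,0]
  ]
}}

```text
time_s: 13.2
ee_pos: [0.5192, -0.0701, 0.2489]
eef_rot: [-3.141, 0.001, -0.029]
force: [-0.2, -0.1, -1.4]
grip_width: 0.0135
grip_force: 40.0
```

```bash
python3 - <<'E'
from h import *
to((.611,-.072,.25))
p=shot('wrist'); cv2.imwrite('pics/w5.png',p['color'])
print(proj(p,(.611,-.072,.168)),proj(p,(.611,-.072,.14)))
for d in ctrl.cut_out('spindle_tip',p)[:3]: print(d['conf'],d['centre'],ray(p,d['centre'],.16),int(d['mask'].sum()))
E
```

```text
t 13.2 pos [ 0.5192 -0.0701  0.2489] xaxis -1.7 yaxis -91.7 tilt [-0.001  0.    -1.   ] F [-0.2 -0.1 -1.4] w 0.0135 gf 40.0 q6 [-0.2   0.21  1.53  0.    1.4   1.4 ]
shift [ 1.836 -0.014 -0.023]
(np.float64(99.1462919497734), np.float64(255.60396474908995)) (np.float64(101.132765691545), np.float64(255.59212602278348))
0.48 [98.2, 253.4] [ 0.61243095 -0.07000033  0.16      ] 155
```

View pics/w5.png

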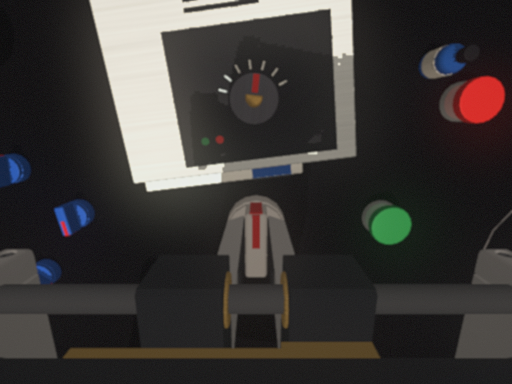

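The wrist view shows the spindle at (254,98) with its red bar up to (255,80). The held knob's pointer line runs (256,207)–(256,247).

```bash
python3 - <<'E'
from h import *
p=shot('wrist')
m1,d1=red(p,(83,255),17,.141)
g=cv2.cvtColor(p['color'],cv2.COLOR_BGR2GRAY); print(g[98,215:295].tolist()); print(g[85:130,240].tolist())
big=cv2.resize(g[60:140,214:294],None,fx=4,fy=4,interpolation=cv2.INTER_CUBIC)
c=cv2.HoughCircles(big,cv2.HOUGH_GRADIENT,1.5,200,param1=80,param2=15,minRadius=80,maxRadius=125); print(c)
if c is not None:
    x,y,r=c[0,0]; rc=((y+.5)/4-.5+60,(x+.5)/4-.5+214); print('disc',rc,r/4,ray(p,rc,.141).round(4))
im=p['color'].astype(int); br=(im[...,2]-im[...,0]>50)&(im[...,1]-im[...,0]>15); br[:60]=0;br[140:]=0;br[:,:214]=0;br[:,294:]=0
yy,xx=np.nonzero(br); print('brass',len(yy),yy.mean(),xx.mean(),yy.min(),yy.max(),xx.min(),xx.max())
zk=ctrl.get_obs()['ee_pos'][2]+.0213
m2,d2=red(p,(230,256),28,zk)
for h in('knob',):
    for d in ctrl.cut_out(h,p)[:4]: 
        yy,xx=np.nonzero(d['mask']); print(d['conf'],d['centre'],yy.min(),yy.max(),xx.min(),xx.max())
o=ctrl.get_obs(); print(o['ee_pos'],np.degrees(o['eef_rot'][2]))
E
```

```text
red n 55 mean [ 0.6284 -0.072 ] ang 173.2 ext -0.0069 0.007 rows 75 90 cols 253 257
[40, 41, 42, 47, 51, 52, 50, 53, 53, 50, 51, 51, 47, 44, 45, 54, 58, 62, 60, 58, 55, 58, 57, 58, 57, 57, 58, 57, 56, 60, 69, 77, 87, 95, 97, 99, 100, 101, 103, 104, 106, 105, 104, 105, 105, 100, 86, 71, 58, 58, 57, 56, 57, 57, 58, 60, 57, 58, 58, 59, 57, 56, 51, 42, 35, 32, 33, 32, 32, 32, 32, 33, 34, 30, 33, 34, 33, 31, 31, 33]
[58, 59, 59, 60, 58, 59, 60, 57, 58, 58, 60, 59, 58, 57, 59, 57, 56, 57, 58, 57, 57, 58, 57, 58, 57, 59, 55, 59, 57, 57, 56, 56, 57, 55, 49, 42, 36, 35, 34, 35, 35, 36, 36, 34, 35]
[[[ 42.75  23.25 106.55]
  [245.25   3.75  99.05]]]
disc (np.float32(65.4375), np.float32(224.3125)) 26.6375 [ 0.6448 -0.0429  0.141 ]
brass 132 99.57575757575758 253.65151515151516 95 105 246 261
red n 2 mean [ 0.5311 -0.0696] ang -177.6 ext -0.0043 0.0043 rows 218 231 cols 255 256
0.76 [217.7, 74.2] 199 235 55 94
0.72 [167.6, 14.3] 153 186 0 31
0.67 [270.4, 44.6] 260 283 37 60
0.66 [225.9, 254.2] 195 276 228 282
[ 0.51939261 -0.07008634  0.24932744] -1.7821188283966565
```

```bash
python3 - <<'E'
from h import *
p=shot('wrist'); o=ctrl.get_obs()
tip=ray(p,(97.4,253.6),.168); foot=ray(p,(99.4,253.6),.141); print('tip',tip.round(4),'foot',foot.round(4))
d=np.array([.6284,-.072])-(tip[:2]+foot[:2])/2; print('bar dir',np.degrees(np.arctan2(d[1],d[0])),np.hypot(*d))
im=p['color'].astype(int); m=(im[...,2]-im[...,1]>50)&(im[...,2]-im[...,0]>50); m[:200]=0;m[:,:240]=0;m[:,272:]=0; m[260:]=0
yy,xx=np.nonzero(m); z=o['ee_pos'][2]+.0213
W=np.array([ray(p,q,z)[:2] for q in zip(yy,xx)]); Wt=(R.from_euler('z',-o['eef_rot'][2]).as_matrix()[:2,:2]@(W-o['ee_pos'][:2]).T).T
d=np.linalg.svd(W-W.mean(0))[2][0]; print('knob red',len(W),yy.min(),yy.max(),np.degrees(np.arctan2(d[1],d[0])),'tool frame x',Wt[:,0].min(),Wt[:,0].max(),'y',Wt[:,1].mean())
print(im[185:290,250].sum(1).tolist())
def tf(r,c,z): 
    w=ray(p,(r,c),z)[:2]-o['ee_pos'][:2]; return R.from_euler('z',-o['eef_rot'][2]).as_matrix()[:2,:2]@w
print('row277 @bar',tf(277,256,z),'row195.5 @skirt top',tf(194.5,255,z-.024), tf(194.5,255,z-.046))
to((tip[0],tip[1],.25))
E
```

```text
tip [ 0.6128 -0.0705  0.168 ] foot [ 0.6129 -0.0703  0.141 ]
bar dir -5.88383149377783 0.01563012139760819
knob red 352 203 247 178.9461022519705 tool frame x -0.003331623454222777 0.025559613108734495 y 0.0006822217828842083
[110, 119, 115, 111, 106, 117, 108, 104, 109, 111, 152, 222, 275, 286, 290, 298, 316, 306, 263, 233, 217, 211, 209, 210, 211, 207, 203, 216, 253, 311, 348, 363, 372, 374, 378, 378, 378, 380, 374, 375, 377, 380, 378, 378, 379, 374, 377, 377, 376, 373, 373, 377, 376, 373, 377, 376, 378, 379, 375, 374, 379, 376, 373, 372, 378, 373, 373, 374, 376, 373, 373, 370, 371, 372, 376, 372, 371, 371, 371, 372, 372, 370, 372, 372, 370, 366, 371, 371, 371, 373, 364, 320, 209, 115, 78, 78, 83, 81, 103, 125, 144, 149, 156, 161, 162]
row277 @bar [-0.02455653  0.00055669] row195.5 @skirt top [0.02426185 0.00121975] [0.0182153  0.00125743]
t 13.45 pos [ 0.5194 -0.0701  0.2494] xaxis -1.8 yaxis -91.8 tilt [-0. -0. -1.] F [ 0.4  0.4 -0.8] w 0.014 gf 40.0 q6 [-0.2   0.21  1.53 -0.    1.4   1.4 ]
shift [ 1.866 -0.051 -0.012]
```

Request:
{"name": "move_arm", "arguments": {
  "increments": [
    [0,0,0,0,0,0,0.087],
    [0,0,0,0,0,0,0],
    [0,0.25,-0.028,0,0,0,0],
    [0,0.25,-0.028,0,0,0,0],
    [0,0.25,-0.028,0,0,0,0],
    [0,0.25,-0.028,0,0,0,0],
    [0,0.25,-0.028,0,0,0,0],
    [0,0.25,-0.028,0,0,0,0],
    [0,0.25,-0.028,0,0,0,0],
    [0,0.165,-0.028,0,0,0,0],
    [0,0,0,0.25,0,0,0],
    [0,0,0,0.25,0,0,0],
    [0,0,0,0.25,0,0,0],
    [0,0,0,0.12,0,0,0],
    [0,0,0,0,0,0,0],
    [0,0,0,0,0,0,0]
  ]
}}

```text
time_s: 15.05
ee_pos: [0.6159, -0.0705, 0.2063]
eef_rot: [3.142, -0.0, -0.12]
force: [-0.2, -0.5, -0.8]
grip_width: 0.0143
grip_force: 40.0
```

```bash
python3 - <<'E'
from h import *
to((.6158,-.0703,.19))
s=shot('side'); w=shot('wrist')
r,c=map(int,proj(s,(.613,-.07,.18)));print(r,c, 'tip px',proj(s,(.6128,-.0705,.168)))
a=cv2.resize(s['color'][r-35:r+35,c-35:c+35],(420,420),interpolation=cv2.INTER_CUBIC)
b=cv2.resize(w['color'][130:270,190:320],(380,420),interpolation=cv2.INTER_CUBIC)
cv2.imwrite('pics/w6.png',np.hstack([a,b]))
E
```

```text
t 15.05 pos [ 0.6159 -0.0705  0.2063] xaxis -6.9 yaxis -96.9 tilt [ 0. -0. -1.] F [-0.2 -0.5 -0.8] w 0.0143 gf 40.0 q6 [-0.17  0.46  1.3  -0.    1.38  1.52]
shift [-0.003 -0.005  0.326]
163 252 tip px (np.float64(167.29155086403935), np.float64(252.15197938089898))
```

View pics/w6.png

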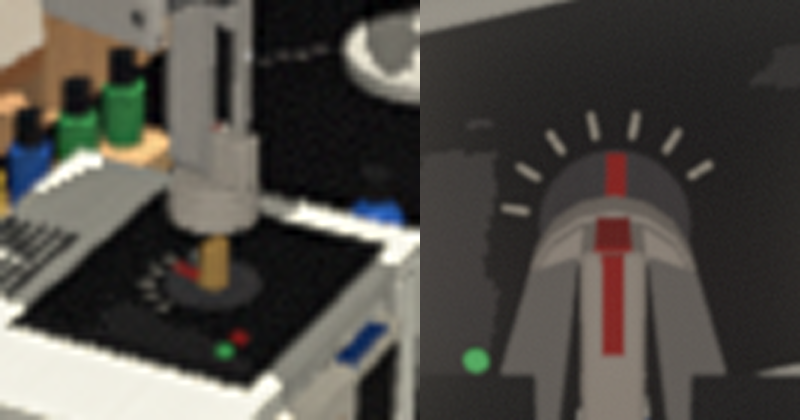

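Side view: the spindle (x≈214) is centred under the knob skirt (170–258). Wrist view: the pointer line (613) is in line with the red bar (616). Lowering.

Request:
{"name": "move_arm", "arguments": {
  "increments": [
    [0,0,0,0.2,0,0,0],
    [0,0,0,0.08,0,0,0],
    [0,0,0,0.06,0,0,0],
    [0,0,0,0.06,0,0,0],
    [0,0,0,0,0,0,0]
  ]
}}

```text
time_s: 15.65
ee_pos: [0.6159, -0.0705, 0.1855]
eef_rot: [-3.142, 0.0, -0.12]
force: [1.1, -1.3, -1.8]
grip_width: 0.014
grip_force: 40.0
```

Request:
{"name": "move_arm", "arguments": {
  "increments": [
    [0,0,0,0.06,0,0,0],
    [0,0,0,0.06,0,0,0],
    [0,0,0,0.04,0,0,0],
    [0,0,0,0,0,0,0]
  ]
}}

```text
time_s: 16.05
ee_pos: [0.6159, -0.0705, 0.1777]
eef_rot: [-3.142, -0.0, -0.12]
force: [2.4, 0.3, -1.5]
grip_width: 0.0138
grip_force: 40.0
```

Request:
{"name": "move_arm", "arguments": {
  "increments": [
    [0,0,0,0.04,0,0,0],
    [0,0,0,0.04,0,0,0],
    [0,0,0,0.04,0,0,0],
    [0,0,0,0,0,0,0]
  ]
}}

```text
time_s: 16.45
ee_pos: [0.616, -0.0705, 0.1724]
eef_rot: [3.142, -0.001, -0.12]
force: [-0.1, 0.2, 7.4]
grip_width: 0.0136
grip_force: 40.0
```

Request:
{"name": "move_arm", "arguments": {
  "increments": [
    [0,0,0,0.03,0,0,0],
    [0,0,0,0.03,0,0,0],
    [0,0,0,0,0,0,0]
  ]
}}

```text
time_s: 16.75
ee_pos: [0.6161, -0.0705, 0.1698]
eef_rot: [3.142, -0.001, -0.12]
force: [-1.4, 0.5, 8.3]
grip_width: 0.0134
grip_force: 40.0
```

Request:
{"name": "move_arm", "arguments": {
  "increments": [
    [0,0,0,0.03,0,0,0],
    [0,0,0,0.03,0,0,0],
    [0,0,0,0.02,0,0,0],
    [0,0,0,0,0,0,0]
  ]
}}

```text
time_s: 17.15
ee_pos: [0.6164, -0.0706, 0.1682]
eef_rot: [3.141, -0.004, -0.12]
force: [-7.7, 1.3, 25.0]
grip_width: 0.0139
grip_force: 40.0
```

```bash
python3 - <<'E'
from h import *
to((.6158,-.0703,.1687))
s=shot('side'); w=shot('wrist')
a=cv2.resize(s['color'][120:240,190:310],(400,400),interpolation=cv2.INTER_CUBIC)
b=cv2.resize(w['color'][90:290,156:356],(400,400),interpolation=cv2.INTER_CUBIC)
cv2.imwrite('pics/w7.png',np.hstack([a,b]))
E
```

```text
t 17.15 pos [ 0.6164 -0.0706  0.1682] xaxis -6.9 yaxis -96.9 tilt [ 0.004 -0.001 -1.   ] F [-7.7  1.3 25. ] w 0.0139 gf 40.0 q6 [-0.17  0.48  1.35 -0.    1.3   1.52]
shift [-0.013 -0.004 -0.011]
```

View pics/w7.png

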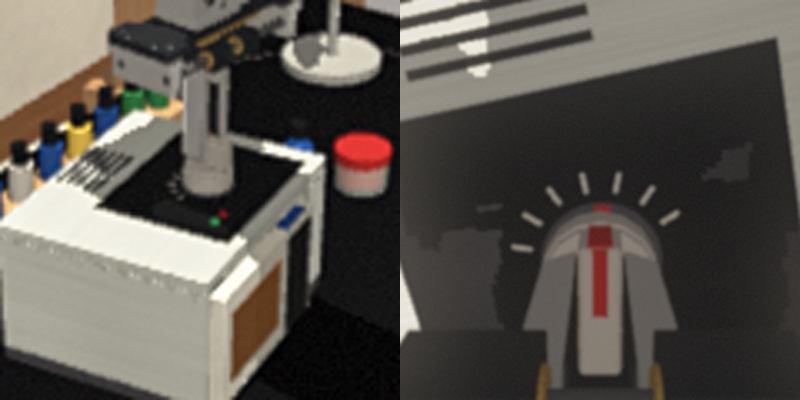

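The side view shows the knob down on the plate and the door shut. In the wrist view the pointer (600,240) lines up with the red bar (602,208). Handing in.

```bash
python3 -c "
from station import ctrl
print(ctrl.hand_in())"
```

```text
the job is handed in; nothing more can be done
None
```

I handed the job in at about 17 s with the door shut and the knob on the spindle, pointer in line with the flat; the gripper was still pressing it against its stop with about 25 N. I did not deliberately touch the jars, bottles or bowl, and no verdict came back.

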